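# Focus and shoot with the two-stage shutter key of the bench inspection camera

### The job

Take a picture of the circuit board with the inspection camera: half-press the blue two-stage shutter key to its first click and hold it there for a good second so that the camera can focus, then press it fully home, and let it come all the way up again. Do not press the red key.

Things in the scene. Friction and masses are not known exactly. Their poses are not given: they have to be found in the camera images.
- shutter_top (a point): Centre of the top of the shutter key's round blue cap, 44 mm across, 57 mm above the table when up; z up, it moves straight down. The cap stands 11 mm above a bare aluminium collar 56 mm across, itself 10 mm above a fixed cream housing, 110 x 110 x 36 mm. A screwdriver lies between the two keys; a torch 115 mm tall and a solder spool stand beyond; the camera, 245 mm tall, is far right (y about -0.5).
- shutter (a joint): First stage of the shutter key, in m: travel of the blue cap into its collar, 0 up to 0.008 at the first click. A soft spring: 1 N starts it, 3 N brings it to the click, where it meets a firm stop; it springs back when let go.
- shutter_deep (a joint): Second stage of the shutter key, in m: travel of the collar (carrying the cap) into the housing, 0 up to 0.008 fully home. A stiff spring: the collar does not start until 8 N, and 14 N brings it fully home, so the cap goes down 16 mm in all; it springs back when let go.
- reset_key (a joint): Travel of the red key, in m: 0 up, 0.008 fully down (1 to 5 N). Its red cap is 44 mm across, 57 mm above the table, without a collar, in a housing like the shutter key's, 240 mm or more to the other side in y. It resets the camera and must not be pressed.
Mind the look-alikes: they are no part of the job. What is shaped like the part that bears shutter_top but green, turquoise or yellow is not meant.

How it is judged:
By the outcome, as a careful person would: the job done as asked, in the order asked, and still so for the second after the job is handed in, with the robot touching nothing.
It also fails if it takes over 35 s, if anything falls off the work surface, if the arm or the gripper's body presses on something with over 40 N, if the wrist force passes 120 N, or if a joint passes its speed limit or range.

### The arm

A 6-joint arm with a two-finger parallel gripper is mounted at the origin on the work surface. World frame = base frame: x ahead of the robot, y to its left, z up, the work surface at z = 0. Lengths are in m, angles in rad, forces in N, time in s.
With the tool pointing down it reaches from about 0.375 to 0.9 m from the base axis. Payload 3.1 kg.
Tool frame: the origin (TCP) lies at the very end of the fingers, on their centre line; the grasp point (between the pads) lies 19 mm behind it; x points along the fingers, y is the direction in which the jaws open and shut, and the axes are right-handed (so a half turn about x gives the same grasp; the last joint's range is limited). The gripper opens to 85 mm and grips with 20 to 120 N. Pads are 22 mm wide; open, the fingers measure 114 mm over their backs; the gripper's body (76 mm by 85 mm) begins 54 mm behind the grasp point. The pads swing forward as they close: fully open they stand 13 mm farther back than shut.
Start: joints at [0.939, 0.527, 1.433, -0, 1.181, -0.178], TCP at [0.274, 0.562, 0.231] pointing down, gripper open.
Joint ranges: [-3.08, 3.08], [-0.75, 2.2], [0.22, 2.44], [-1.43, 4.57], [0, 2.65], [-2.85, 2.85]. Speed limits (rad/s): [2.79, 2.79, 3.14, 3.14, 3.14, 3.14].

### API

Orientations are given as a unit quaternion [x, y, z, w].
In Python, from station import sense, snapshot, camera_model, sign_off gives the robot as it stands.
- The arm moves only by the tool step_arm, never from a script. Its argument "increments" is one flat list of numbers, 5 for each row, row after row: the shift along the tool's x, y, z in units of 60 mm (1.0 is 60 mm), then the turn about the tool's x in units of 5 degrees (1.0 is 5 degrees), then the closure, from 0 (fully open) to 1 (shut). A call has exactly 5 rows; each row is the pose to reach, as a shift and turn from the pose measured when the call began, along the tool's axes at that moment; what a row does not reach only later rows make up. A row lasts 1/8 s, in which the tool goes at most 62.5 mm and 10.7 degrees, less where a joint would pass 70% of its speed; a pose out of reach is approached as far as the arm can. A call with a gripper value outside its range is refused whole. The fingers move at their own pace and stop on an object; "grip_force" is the grip in N (left out, the last holds). Time passes only in rows, so rows that repeat a pose let the fingers close, or fill a call up. It gives the time, the measured TCP pose, the force and the opening at its end, in the units of the state.
- sense(): the state, without advancing time (a new reading comes with each control period).
- snapshot(name): name is "scene" or "side" or "wrist"; returns the picture (400x640x3 uint8, blue, green, red); there is no depth.
- camera_model(name): a dict with "vertical_fov" (degrees; the focal length in pixels is half the picture's height over the tangent of half this angle, whatever the lens; pixels are square), "cx", "cy" (the principal point, pixels), "R" (3x3) and "t" (3): a world point X has camera coordinates R X + t. Camera axes: x right, y down, z forward; pixel columns grow to the right and rows downward; lengths in m; the calibration is good to about 2 mm. A picture is of the moment at which its call begins: read the wrist's pose just before it. camera_model takes no time and is no camera call; for the wrist camera it gives the pose at the moment of the call.
- sign_off(): hands the job in, once; it reports no verdict.
The state is a dict: "t": time; "q": joint angles; "qd": joint speeds; "tau": joint torques, N m; "tcp_pos": TCP position; "tool_rot": TCP orientation; "force": force on the tool from outside, world axes, zero at the start; "ft_torque": the same for the moment, N m; "finger_gap": opening from 0.0 (shut) to 1.0 (fully open).
Only numpy, scipy, OpenCV 4.12 (cv2) and the standard library are available. Lean on these libraries where they do the work, as an engineer would, in place of code of your own. Each camera call takes 0.05 s, during which the arm holds its last target. There are 200 camera calls.

## Working session

There is one attempt and no reset: what is moved stays moved. The work goes in short steps, Python scripts to look and compute and a tool call to move; the robot and the scene stay as the last step left them, time stands still between calls to the robot, and variables do not carry over. Pictures are saved under pics/ and viewed, about 8 in all and at most 12, crops included, and the job is handed in when it is done.

Besides the shell and the picture viewer there is one more tool, called after "Call:" as name(argument=value, ...) on one line, values as JSON. step_arm: Moves the arm, as the interface text tells. Its arguments: {"type":"object","properties":{"increments":{"type":"array","items":{"type":"number"}},"grip_force":{"type":"number"}},"required":["increments"]}

```bash
mkdir -p pics
cat > h.py <<'E'
import numpy as np, cv2
from station import sense, snapshot, camera_model, sign_off
def ray(m,u,v):
    f=200/np.tan(np.radians(m["vertical_fov"])/2)
    R=np.array(m["R"]);t=np.array(m["t"])
    return -R.T@t, R.T@np.array([(u-m["cx"])/f,(v-m["cy"])/f,1])
def atz(m,u,v,z):
    c,d=ray(m,u,v); return c+d*(z-c[2])/d[2]
def proj(m,X):
    f=200/np.tan(np.radians(m["vertical_fov"])/2)
    p=np.array(m["R"])@np.array(X)+np.array(m["t"]); return f*p[0]/p[2]+m["cx"],f*p[1]/p[2]+m["cy"]
E
python3 - <<'E'
from h import *
s=sense();print({k:np.round(v,3) for k,v in s.items()})
for n in ["scene","side"]:
    im=snapshot(n);cv2.imwrite(f"pics/{n}0.png",im)
    m=camera_model(n);print(n,{k:np.round(v,3).tolist() if not isinstance(v,str) else v for k,v in m.items()})
a=cv2.imread("pics/scene0.png");b=cv2.imread("pics/side0.png")
E
```

```text
{'t': np.float64(0.0), 'q': array([ 0.939,  0.528,  1.434, -0.   ,  1.181, -0.178]), 'qd': array([-0.002, -0.   , -0.001,  0.001,  0.   , -0.   ]), 'tau': array([-0.0000e+00, -4.4235e+01, -1.7803e+01, -0.0000e+00,  8.0000e-03,
        0.0000e+00]), 'tcp_pos': array([0.274, 0.561, 0.23 ]), 'tool_rot': array([ 0.158,  0.689, -0.16 ,  0.689]), 'force': array([-0.997, -0.695,  0.245]), 'ft_torque': array([0.065, 0.018, 0.008]), 'finger_gap': np.float64(0.996)}
scene {'vertical_fov': 50.359, 'cx': 310.633, 'cy': 197.736, 'R': [[0.738, 0.675, -0.011], [0.519, -0.578, -0.63], [-0.431, 0.459, -0.777]], 't': [-0.249, -0.265, 1.599]}
side {'vertical_fov': 50.564, 'cx': 323.041, 'cy': 208.615, 'R': [[0.685, -0.728, 0.015], [-0.517, -0.5, -0.695], [0.513, 0.468, -0.719]], 't': [-0.414, 0.232, 0.829]}
```

View pics/scene0.png

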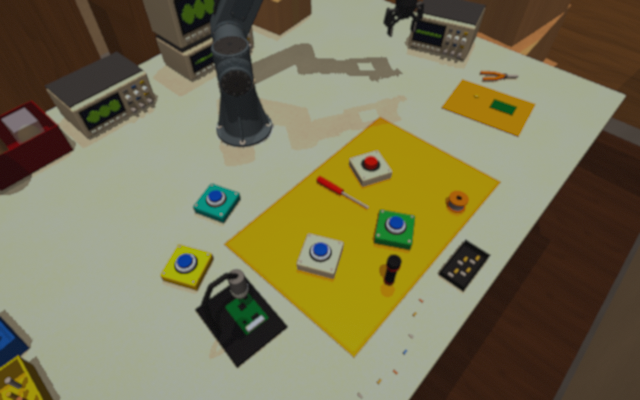

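View pics/side0.png

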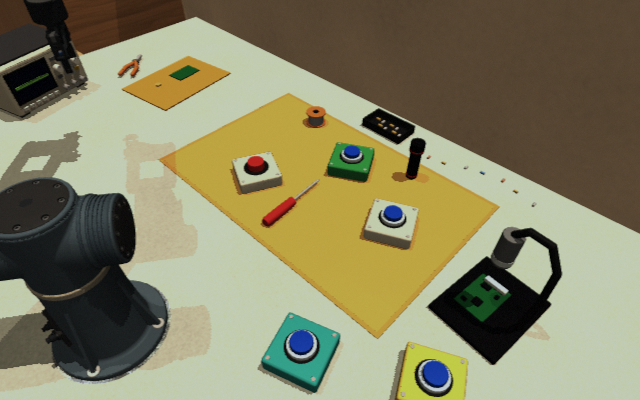

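Blue-capped keys in the scene view are cream (320,251), green (396,224), turquoise (216,197) and yellow (186,262). In the side view they are at (393,215), (351,153), (302,343) and (435,376). Only the cream one fits, because its housing is cream and the screwdriver lies between it and the red key (371,163). Next I measure it and check a crop.

```bash
cat > m.py <<'E'
from h import *
def blob(im,u,v,lo,hi,r=20):
    hsv=cv2.cvtColor(im,cv2.COLOR_BGR2HSV);k=cv2.inRange(hsv,lo,hi)
    n,l,st,c=cv2.connectedComponentsWithStats(k)
    i=min((i for i in range(1,n) if st[i,4]>40),key=lambda i:np.hypot(*(c[i]-[u,v])))
    return c[i],st[i]
def tri(a,b):
    (c1,d1),(c2,d2)=a,b
    s=np.linalg.lstsq(np.c_[d1,-d2],c2-c1,rcond=None)[0]
    p,q=c1+s[0]*d1,c2+s[1]*d2
    return (p+q)/2,np.linalg.norm(p-q)
E
python3 - <<'E'
from m import *
S,D=cv2.imread("pics/scene0.png"),cv2.imread("pics/side0.png");ms,md=camera_model("scene"),camera_model("side")
B=((105,150,60),(130,255,255));Rr=((0,180,80),(6,255,255))
for nm,a,b,r in [("cream",(320,251),(393,215),B),("green",(396,224),(351,153),B),("turq",(216,197),(302,343),B),("red",(371,163),(256,162),Rr)]:
    p,sp=blob(S,*a,*r);q,sq=blob(D,*b,*r)
    X,e=tri(ray(ms,*p),ray(md,*q))
    print(nm,p.round(1),sp,q.round(1),sq,"tri",X.round(4),e.round(4),"z54",atz(ms,*p,.055).round(4),atz(md,*q,.055).round(4))
cv2.imwrite("pics/c.png",np.hstack([cv2.resize(S[220:290,280:360],None,fx=5,fy=5),cv2.resize(D[180:250,350:430],None,fx=5,fy=5)]))
E
```

```text
cream [320.1 249. ] [314 243  13  13 134] [393.  212.2] [384 206  18  13 192] tri [ 0.5897 -0.2356  0.0533] 0.0005 z54 [ 0.5904 -0.2362  0.055 ] [ 0.5882 -0.2367  0.055 ]
green [395.9 222.4] [390 217  13  12 119] [351.9 150.6] [345 146  15  10 128] tri [ 0.695  -0.0198  0.0557] 0.0008 z54 [ 0.6947 -0.0189  0.055 ] [ 0.6954 -0.0198  0.055 ]
turq [214.9 195.5] [209 191  13  10 102] [301.  341.4] [290 330  23  23 425] tri [ 0.2173 -0.3089  0.053 ] 0.0005 z54 [ 0.2188 -0.3095  0.055 ] [ 0.2166 -0.3099  0.055 ]
red [370.7 162.3] [364 157  14  12 114] [255.2 161.6] [247 157  17  10 137] tri [0.4879 0.1327 0.0499] 0.0039 z54 [0.4914 0.1259 0.055 ] [0.485  0.1304 0.055 ]
```

View pics/c.png

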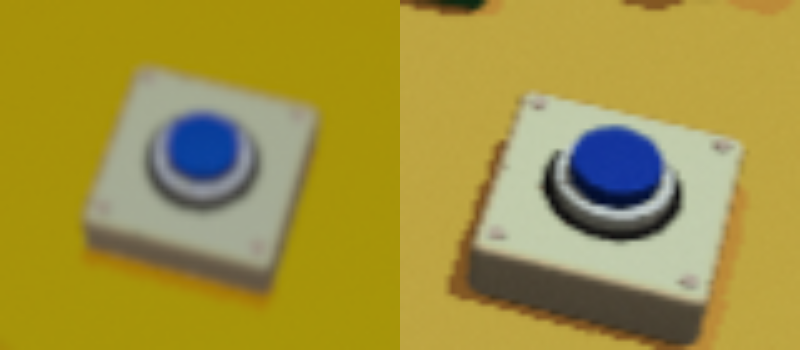

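The crop confirms it: a cream housing with a blue cap on a bare collar. Triangulated top is (0.590, -0.236) at z≈0.053–0.057 with a 0.5 mm ray gap, and reach is 0.64 m.

```bash
cat >> h.py <<'E'
from scipy.spatial.transform import Rotation as Ro
def togo(X):
    s=sense();R=Ro.from_quat(s["tool_rot"]).as_matrix()
    print("t",round(float(s["t"]),2),"tcp",s["tcp_pos"].round(4),"F",s["force"].round(2),"gap",round(float(s["finger_gap"]),2),"units",(R.T@(np.array(X)-s["tcp_pos"])/.06).round(3));return R
E
python3 -c "
from h import *
print(togo([.590,-.236,.2]).round(3))"
```

```text
t 0.1 tcp [0.2736 0.5612 0.2304] F [ 0.67 -0.07 -0.9 ] gap 1.0 units [ 0.522 -9.629 10.565]
[[-0.001  0.438  0.899]
 [-0.002  0.899 -0.438]
 [-1.    -0.002 -0.   ]]
```

Call:
step_arm(increments=[0,-0.6,0.66,0,1,0,-1.27,1.4,0,1,0,-1.95,2.13,0,1,0,-2.62,2.87,0,1,0,-3.3,3.6,0,1], grip_force=40)

```text
t: 0.72
tcp_pos: [0.3813, 0.2868, 0.2306]
tool_rot: [0.158, 0.689, -0.16, 0.689]
force: [1.2, -0.3, 0.0]
finger_gap: 0.0
```

Call:
step_arm(increments=[0,-0.6,0.66,0,1,0,-1.27,1.4,0,1,0,-1.95,2.13,0,1,0,-2.62,2.87,0,1,0,-3.2,3.5,0,1])

```text
t: 1.35
tcp_pos: [0.4865, 0.0201, 0.2308]
tool_rot: [0.159, 0.689, -0.16, 0.689]
force: [0.4, 0.3, 1.1]
finger_gap: -0.002
```

```bash
python3 -c "
from h import *
togo([.590,-.236,.2])"
```

```text
t 1.35 tcp [0.4865 0.0201 0.2308] F [0.45 0.29 1.11] gap -0.0 units [ 0.518 -3.076  3.424]
```

Call:
step_arm(increments=[0,-0.65,0.72,0,1,0,-1.3,1.45,0,1,0,-2.0,2.22,0,1,0,-2.65,2.95,0,1,0,-3.08,3.42,0,1])

```text
t: 1.98
tcp_pos: [0.5902, -0.239, 0.2305]
tool_rot: [0.159, 0.689, -0.161, 0.689]
force: [-0.0, -0.7, 0.8]
finger_gap: -0.001
```

Call:
step_arm(increments=[0.4,0,0,0,1,0.8,0,0,0,1,1.2,0,0,0,1,1.6,0,0,0,1,1.8,0,0,0,1])

```text
t: 2.6
tcp_pos: [0.5891, -0.2386, 0.1206]
tool_rot: [0.16, 0.69, -0.16, 0.687]
force: [-0.1, 0.4, -0.7]
finger_gap: -0.001
```

Run:
```python
from m import *
togo([.590,-.236,.067])
m=camera_model("wrist");W=snapshot("wrist");D=snapshot("side")
for n in [.0570]: print("proj cap",proj(m,[.590,-.236,n]))
cv2.imwrite("pics/w1.png",W)
cv2.imwrite("pics/d1.png",cv2.resize(D[120:260,310:470],None,fx=4,fy=4))
```

```text
t 2.6 tcp [ 0.5891 -0.2386  0.1206] F [-0.13  0.4  -0.68] gap -0.0 units [ 0.893  0.047 -0.003]
proj cap (np.float64(325.09700524532803), np.float64(213.6243802081121))
```

View pics/w1.png

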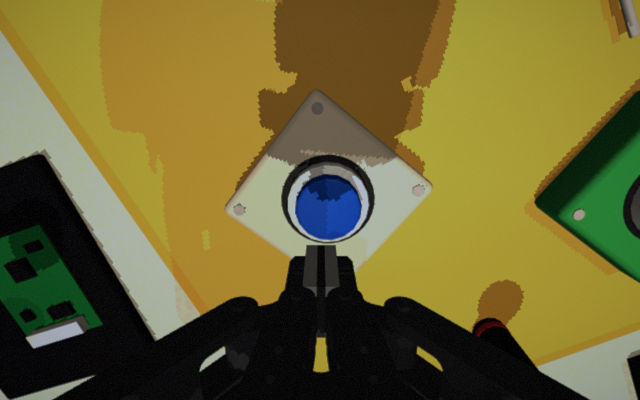

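View pics/d1.png

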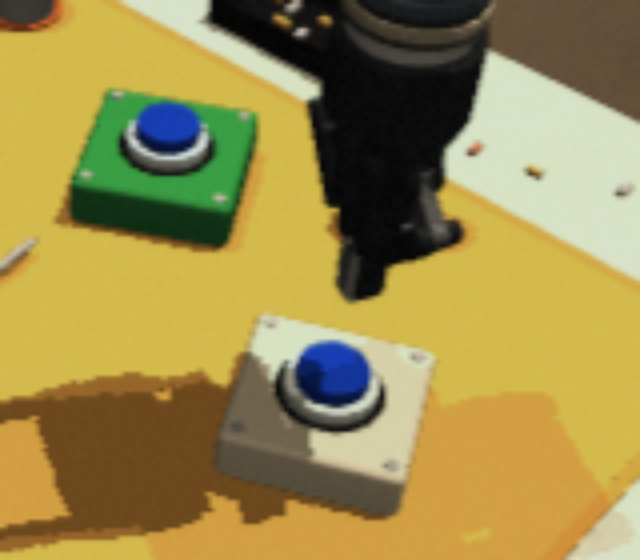

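Wrist view: cap at about (329,207), beside its expected (325,214), with fingers well over the key. The torch at (490,330) stands near the fingers, so I check its clearance before going down.

Run:
```python
from m import *
m=camera_model("wrist");W=cv2.imread("pics/w1.png")
c,st=blob(W,329,207,(105,120,40),(130,255,255));print(c,st,"cap wrist",atz(m,*c,.057),atz(m,328.5,208,.057))
ms,md=camera_model("scene"),camera_model("side")
print("torch top",tri(ray(ms,394,260),ray(md,417,144)),"base",atz(ms,390,282,0),atz(md,413,178,0))
R=togo([.590,-.236,.067])
print("torch in tool", R.T@(atz(ms,390,282,0)-sense()["tcp_pos"]))
```

```text
[327.91719745 206.77919321] [ 296  175   65   65 3297] cap wrist [ 0.58667311 -0.23233511  0.057     ] [ 0.58759156 -0.23236077  0.057     ]
torch top (array([ 0.77795671, -0.16043941,  0.10894215]), np.float64(0.0038932231876738365)) base [ 0.78433055 -0.16026115  0.        ] [ 0.77651042 -0.17276909  0.        ]
t 2.7 tcp [ 0.5891 -0.2386  0.1208] F [-0.04  0.66  1.39] gap -0.0 units [ 0.897  0.047 -0.003]
torch in tool [0.12002415 0.15655636 0.14113779]
```

Torch is 0.2 m away, which is clear. I aim for (0.589, -0.234) and go down to just above the cap.

Call:
step_arm(increments=[0.25,0.03,-0.01,0,1,0.5,0.07,-0.02,0,1,0.75,0.07,-0.03,0,1,0.9,0.07,-0.03,0,1,0.9,0.07,-0.03,0,1])

```text
t: 3.32
tcp_pos: [0.5886, -0.2338, 0.0657]
tool_rot: [0.16, 0.691, -0.16, 0.687]
force: [-0.3, 0.2, 0.8]
finger_gap: 0.002
```

Call:
step_arm(increments=[0.05,0,0,0,1,0.1,0,0,0,1,0.15,0,0,0,1,0.2,0,0,0,1,0.2,0,0,0,1])

```text
t: 3.95
tcp_pos: [0.5888, -0.2339, 0.0539]
tool_rot: [0.16, 0.691, -0.16, 0.687]
force: [-0.4, 0.2, 1.9]
finger_gap: 0.008
```

```bash
python3 -c "
from h import *
togo([.589,-.234,.049])"
```

```text
t 3.95 tcp [ 0.5888 -0.2339  0.0539] F [-0.36  0.24  1.89] gap 0.01 units [0.081 0.    0.005]
```

Call:
step_arm(increments=[0.02,0,0,0,1,0.04,0,0,0,1,0.06,0,0,0,1,0.075,0,0,0,1,0.075,0,0,0,1])

```text
t: 4.58
tcp_pos: [0.5888, -0.2339, 0.0494]
tool_rot: [0.16, 0.691, -0.16, 0.687]
force: [-0.7, -0.4, 2.3]
finger_gap: 0.005
```

Call:
step_arm(increments=[0.01,0,0,0,1,0.02,0,0,0,1,0.02,0,0,0,1,0.02,0,0,0,1,0.02,0,0,0,1])

```text
t: 5.2
tcp_pos: [0.5888, -0.2339, 0.049]
tool_rot: [0.16, 0.691, -0.16, 0.687]
force: [-1.5, 1.0, 6.6]
finger_gap: 0.004
```

At the click: z stopped at 0.049 (8 mm down) while force rose to 6.6 N, still under 8 N. I ease slightly and hold for 1.25 s or more.

Call:
step_arm(increments=[0.01,0,0,0,1,0.01,0,0,0,1,0.01,0,0,0,1,0.01,0,0,0,1,0.01,0,0,0,1])

```text
t: 5.82
tcp_pos: [0.5888, -0.2339, 0.0491]
tool_rot: [0.16, 0.691, -0.16, 0.687]
force: [-1.2, 0.8, 6.3]
finger_gap: 0.004
```

Call:
step_arm(increments=[0.01,0,0,0,1,0.01,0,0,0,1,0.01,0,0,0,1,0.01,0,0,0,1,0.01,0,0,0,1])

```text
t: 6.45
tcp_pos: [0.5888, -0.2339, 0.0491]
tool_rot: [0.16, 0.69, -0.16, 0.687]
force: [-0.9, 0.8, 5.4]
finger_gap: -0.002
```

Call:
step_arm(increments=[0.01,0,0,0,1,0.01,0,0,0,1,0.01,0,0,0,1,0.01,0,0,0,1,0.01,0,0,0,1])

```text
t: 7.08
tcp_pos: [0.5888, -0.2339, 0.0491]
tool_rot: [0.16, 0.69, -0.16, 0.687]
force: [-1.7, 0.7, 5.7]
finger_gap: -0.001
```

Held for about 2 s at 5–6 N. Now I press fully home.

Call:
step_arm(increments=[0.06,0,0,0,1,0.12,0,0,0,1,0.17,0,0,0,1,0.2,0,0,0,1,0.2,0,0,0,1])

```text
t: 7.7
tcp_pos: [0.5889, -0.234, 0.0406]
tool_rot: [0.159, 0.69, -0.16, 0.687]
force: [-5.0, 2.9, 22.8]
finger_gap: -0.003
```

Home: 16.4 mm down at 22.8 N, against the 14 N needed. I hold briefly, then release straight up.

Call:
step_arm(increments=[0.05,0,0,0,1,0.05,0,0,0,1,-0.1,0,0,0,1,-0.3,0,0,0,1,-0.6,0,0,0,1])

```text
t: 8.32
tcp_pos: [0.5885, -0.2336, 0.0765]
tool_rot: [0.16, 0.691, -0.16, 0.687]
force: [0.1, 0.2, -0.2]
finger_gap: -0.003
```

Call:
step_arm(increments=[-0.5,0,0,0,1,-1.0,0,0,0,1,-1.4,0,0,0,1,-1.5,0,0,0,1,-1.5,0,0,0,1])

```text
t: 8.95
tcp_pos: [0.5889, -0.2336, 0.1664]
tool_rot: [0.16, 0.691, -0.16, 0.687]
force: [0.4, 0.2, -0.3]
finger_gap: -0.002
```

Run:
```python
from m import *
togo([.589,-.234,.2])
S,D=snapshot("scene"),snapshot("side")
B=((105,150,60),(130,255,255))
print(blob(D,393,212,*B))
cv2.imwrite("pics/e.png",np.hstack([cv2.resize(S[130:300,290:440],(440,500)),cv2.resize(D[130:260,220:440],None,fx=1.6,fy=1.6)[:500] if 0 else cv2.resize(D[180:250,350:430],(360,500))]))
```

```text
t 8.95 tcp [ 0.5889 -0.2336  0.1664] F [ 0.36  0.2  -0.34] gap -0.0 units [-0.559 -0.006  0.001]
(array([393.02051282, 212.38461538]), array([384, 206,  18,  14, 195], dtype=int32))
```

View pics/e.png

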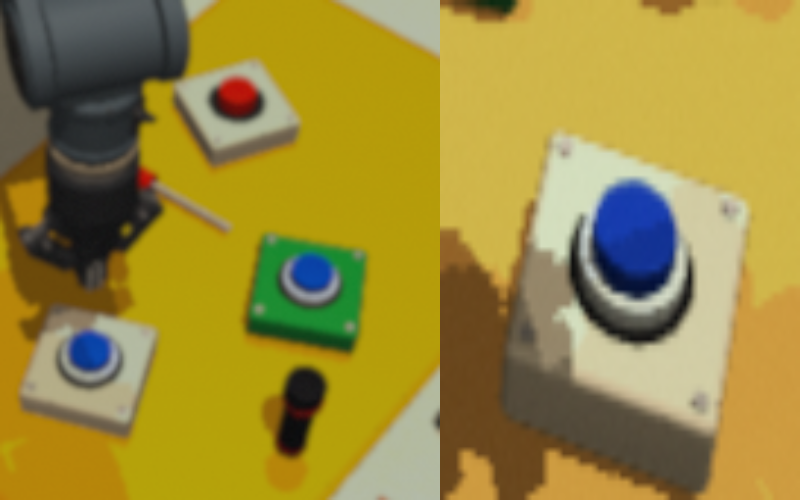

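The blue cap is all the way up again: its blob in the side view is at (393.0,212.4), against (393.0,212.2) before. The red key is untouched and the gripper is clear.

```bash
python3 -c "
from h import *
print(sign_off())"
```

```text
the job is handed in; nothing more can be done
None
```

I pressed the blue shutter key on the cream housing in the order asked, then lifted clear and handed the job in at about 9 s of the 35 s allowed.

- **Half-press:** I held the first click for about 2 s. The cap stopped 8 mm down at 5.4–6.6 N, below the 8 N at which the second stage starts.
- **Full press:** the cap went 16.4 mm down, against 16 mm nominal, at 22.8 N. That is above the 14 N needed.
- **Release:** the cap is back where it was before the press, to within 0.2 px in the side view. The wrist force is about zero, and the gripper is about 110 mm above the key.
- **Red key:** the arm never went near it, and it looks up in the last picture.

The two fixed cameras and the wrist camera disagreed by about 4 mm on the key's centre. I aimed between them, which still put the fingers well inside the 44 mm cap. No other check failed, though I did not confirm separately that the camera took the picture.

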